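# Refit the heat sink on the sloping cooler

### The job

Put the loose finned heat sink back on the blue analyser's sloping cooler: lower it square to the slope, clear of the keeper lip, so that its three fins go fully down into the three gaps between the cooler's four fins. Then slide it down the slope, under the keeper lip, as far as the stop, and let go. Leave the bottle, the beaker and the carton where they are.

Things in the scene. Friction and masses are not known exactly. Their poses are not given: they have to be found in the camera images.
- heat_sink: Loose aluminium heat sink, about 0.22 kg, symmetric, flat on the table, fins down at first. Origin: centre of its underside (fin tips); z up out of its back, x along the fins. Three fins 72 long (x), 6 thick, 18 mm tall (z 0 to 18) at y = -18, 0, 18. Above them a plate 90 (x) x 54 (y) x 8 mm (z 18 to 26), overhanging the fins by 9 mm at both x ends; on it a grip rib.
- rib (a point): Grip point of the heat sink, on its axis at z = 50 mm of its frame, same axes. The rib is black plastic, 50 (x) x 14 (y) x 35 mm tall (z 26 to 61), centred on the plate. Grip it across the 14 mm (along y); with the TCP here the fingertips just clear the plate.
- cooler: Finned aluminium cooler fixed on the analyser, sloping 25 degrees down towards the robot. Origin: centre of the underside of its base plate, 130 (x) x 100 (y) x 10 mm; +x points up the slope, z square to the slope, up and towards the robot. Four fins along x (x -60 to 60), 7 thick, 20 mm tall (z 10 to 30) at y = -27, -9, 9, 27: three gaps 11 mm wide.
- lip_edge (a point): Middle of the keeper lip's lower free edge, at x -48, z 42 mm of the cooler's frame, same axes. At the slope's low end a steel stop (inner face x = -60) carries this lip, 4 mm thick, 70 wide (y), over the fins from the stop to x = -48. The sink's plate end passes under it with 4 mm to spare.
- entry (a point): Where the heat sink's origin is once lowered in clear of the lip: x 10, y 0, z 12 mm of the cooler's frame, same axes. Its plate then lies on the fin tops, its end 13 mm up the slope from the lip's edge. Friction may hold it there: then it needs a push of a few newtons down the slope.
- home (a point): Where the heat sink's origin is when finally home: x -15, y 0, z 12 mm of the cooler's frame, same axes (25 mm down the slope from entry); plate on the fin tops, plate end against the stop. Heat sink axes match the cooler's, or are turned half round about z.
- analyser: Blue instrument fixed on the table, 210 (x) x 140 mm (y), up to 125 mm tall at its far end, low keypad at the end towards the robot. It carries the cooler. Origin: centre of its underside; the cooler's origin is 75 mm straight above it.
- reagent_bottle: Bystander: amber jar with black cap, 44 mm across, 75 mm tall; origin at the centre of its underside.
- beaker: Bystander: glass beaker, 84 mm across, 110 mm tall; origin at the centre of its underside.
- carton: Bystander: white carton 90 x 60 x 40 mm; origin at the centre of its underside.
Things that resemble listed ones, but are neither listed nor needed, are in the scene too. What is shaped like the heat_sink but purple is not meant.

How it is judged:
On the way, in this order (a step that is already met when the one before it is completed fails the run):
1. the heat sink's fins are fully down between the cooler's fins, still clear of the keeper lip (z of heat_sink in the frame of cooler between 0.006 and 0.0175 m and y of heat_sink in the frame of cooler between -0.006 and 0.006 m and angle between the x axis of heat_sink and the x axis of cooler, either way round below 0.12 rad and angle between the z axis of heat_sink and the z axis of cooler, either way round below 0.12 rad and x of heat_sink in the frame of cooler above -0.006 m), for 0.1 s.
2. the heat sink has been slid down under the keeper lip to the stop (z of heat_sink in the frame of cooler between 0.006 and 0.0175 m and y of heat_sink in the frame of cooler between -0.006 and 0.006 m and angle between the x axis of heat_sink and the x axis of cooler, either way round below 0.12 rad and angle between the z axis of heat_sink and the z axis of cooler, either way round below 0.12 rad and x of heat_sink in the frame of cooler between -0.02 and -0.01 m), for 0.2 s.
At the end, for the whole second after the job is handed in: The heat sink lies at rest on the cooler, its three fins fully down in the three gaps (plate within 5.5 mm of the fin tops, sideways within 6 mm, straight within 7 degrees), pushed under the keeper lip to within 5 mm of the stop, released; bottle, beaker and carton within 25 mm of where they were (all of step 2 and linear speed of heat_sink below 0.02 m/s and distance of each of reagent_bottle, beaker, carton from where it was at the start of the episode below 0.025 m); the robot touches nothing.
It fails at once if the reagent bottle is pushed away or tipped over (distance of reagent_bottle from where it was at the start of the episode above 0.025 m or angle between reagent_bottle's own z axis and vertical above 0.5 rad).
It fails at once if the beaker is pushed away or tipped over (distance of beaker from where it was at the start of the episode above 0.025 m or angle between beaker's own z axis and vertical above 0.5 rad).
It fails at once if the carton is pushed away or tipped over (distance of carton from where it was at the start of the episode above 0.025 m or angle between carton's own z axis and vertical above 0.5 rad).
It also fails if it takes over 45 s, if anything falls off the work surface, if the arm or the gripper's body presses on something with over 40 N, if the wrist force passes 120 N, or if a joint passes its speed limit or range.

### The arm

A 7-joint arm with a two-finger parallel gripper is mounted at the origin on the work surface. World frame = base frame: x ahead of the robot, y to its left, z up, the work surface at z = 0. Lengths are in m, angles in rad, forces in N, time in s.
With the tool pointing down it reaches from about 0.4 to 0.875 m from the base axis. Payload 19.3 kg.
Tool frame: the origin (TCP) lies between the finger pads, 19 mm behind the fingertips; this is the grasp point; z points along the fingers, y is the line along which they close (so a half turn about z gives the same grasp; the last joint's range is limited). The gripper opens to 85 mm and grips with 20 to 120 N. Pads are 22 mm wide; open, the fingers measure 114 mm over their backs; the gripper's body (76 mm by 85 mm) begins 54 mm behind the grasp point. The pads swing forward as they close: fully open they stand 13 mm farther back than shut.
Start: joints at [1.07, 0.521, -0.036, 1.599, 0.021, 1.021, -0.113], TCP at [0.261, -0.568, 0.25] pointing down, gripper open.
Joint ranges: [-2.91, 2.91], [-0.3, 2.13], [-1.5, 1.42], [0.17, 2.43], [-1.26, 4.41], [0.16, 1.93], [-2.52, 2.52]. Speed limits (rad/s): [1.89, 1.89, 2.39, 2.39, 3.01, 3.01, 3.01].

### API

Orientations are given as [roll, pitch, yaw] about the fixed x, y, z axes, in that order (R = Rz(yaw) Ry(pitch) Rx(roll)).
In Python, from workcell import readout, grab_frame, camera_info, workorder gives the robot as it stands. The module is installed in compiled form; this text tells all that it offers.
- The arm moves only by the tool drive_tool, never from a script. Its argument "targets" is a list of rows, each an object of numbers: "dx", "dy", "dz": the shift along the tool's x, y, z as a fraction of full scale; "yaw": the turn about the tool's z as a fraction of full scale; "fingers": the closure, from 0 (fully open) to 1 (shut). In form: [{"dx": .., "dy": .., "dz": .., "yaw": .., "fingers": ..}, ...]. A call has 1 to 20 rows; each row shifts and turns the commanded pose from where the row before left it, along the tool's axes as they then stand; what a row does not reach is not made up. Full scale, the value 1, is 0.1 m for a shift and 90 degrees for a turn. A row lasts 1/10 s, in which the tool goes at most 50 mm and 8.59 degrees, less where a joint would pass 70% of its speed; a pose out of reach is approached as far as the arm can. A call with a number of a shift or a turn outside -1 to 1 is refused whole. A call with a gripper value outside its range is refused whole. The fingers move at their own pace and stop on an object; "squeeze" is the grip in N (left out, the last holds). Time passes only in rows, so rows that do not move let the fingers close. It gives the time, the measured TCP pose, the force, the opening and the grip force at its end, in the units of the state.
- readout.observe(): the state, without advancing time (a new reading comes with each control period).
- grab_frame(name): name is "side" or "top" or "wrist"; returns the picture (384x512x3 uint8, blue, green, red); there is no depth.
- camera_info(name): a dict with "fx", "fy", "cx", "cy" (pixels), "T" (4x4, takes a point from camera to world coordinates); the wrist camera has in their place "hand_eye" (4x4, takes a point from camera to tool coordinates, whose origin is the TCP and whose axes are the flange's). Camera axes: x right, y up, looking along -z (the intrinsics and any distortion apply to the point x, -y, -z); pixel columns grow to the right and rows downward; lengths in m; the calibration is good to about 2 mm. A picture is of the moment at which its call begins: read the wrist's pose just before it. camera_info takes no time and is no camera call.
- workorder.job_done(): hands the job in; it is judged then, once.
The state is a dict: "clock": time; "qpos": joint angles; "qd": joint speeds; "joint_efforts": joint torques, N m; "position": TCP position; "tool_rot": TCP orientation; "force": force on the tool from outside, world axes, zero at the start; "moment": the same for the moment, N m; "grip_width": finger opening in m; "finger_force": force on a finger pad.
Only numpy, scipy, OpenCV 4.12 (cv2) and the standard library are available. Lean on these libraries where they do the work, as an engineer would, in place of code of your own. Each camera call takes 0.05 s, during which the arm holds its last target. There are 200 camera calls.

## Working session

There is one attempt and no reset: what is moved stays moved. The work goes in short steps, Python scripts to look and compute and a tool call to move; the robot and the scene stay as the last step left them, time stands still between calls to the robot, and variables do not carry over. Pictures are saved under pics/ and viewed, at most 12 in all, crops included, and the job is handed in when it is done.

Besides the shell and the picture viewer there is one more tool, called after "Call:" in YAML: its name, and indented under it one key for each argument. drive_tool: Moves the arm, as the interface text tells. Shift numbers are shares of 0.1 m and turn numbers shares of 90 degrees, none past 1 either way. Its arguments: {"type":"object","properties":{"targets":{"type":"array","items":{"type":"object","properties":{"dx":{"type":"number","minimum":-1,"maximum":1},"dy":{"type":"number","minimum":-1,"maximum":1},"dz":{"type":"number","minimum":-1,"maximum":1},"yaw":{"type":"number","minimum":-1,"maximum":1},"fingers":{"type":"number"}}}},"squeeze":{"type":"number"}},"required":["targets"]}

```bash
mkdir -p pics
python3 - <<'E'
from workcell import readout, grab_frame, camera_info
import cv2,numpy as np
np.set_printoptions(precision=4,suppress=True)
s=readout.observe(); print(s)
for n in("side","top","wrist"):
    cv2.imwrite(f"pics/{n}0.png",grab_frame(n)); print(n,camera_info(n))
a=[cv2.imread(f"pics/{n}0.png") for n in("side","top")]
E
```

```text
{'clock': 0.0, 'qpos': array([ 1.0698,  0.522 , -0.0363,  1.6   ,  0.0212,  1.0211, -0.1128]), 'qd': array([-0.0011,  0.0022,  0.0006,  0.001 ,  0.0007,  0.0006,  0.0002]), 'joint_efforts': array([  0.0004, -92.7111,   1.9801, -36.9933,   0.0178,   0.0082,
        -0.    ]), 'position': array([ 0.2609, -0.5676,  0.2494]), 'tool_rot': array([-3.1405,  0.0001,  0.4308]), 'force': array([ 0.4845, -0.5883, -0.0756]), 'moment': array([0.0254, 0.0142, 0.005 ]), 'finger_force': 0.0, 'grip_width': 0.08522588308745589}
side {'fx': 381.94128803965293, 'fy': 381.94128803965293, 'cx': 250.54425515148603, 'cy': 190.36995314813356, 'T': array([[-0.692 ,  0.484 , -0.5356,  0.0873],
       [-0.7219, -0.4583,  0.5185,  0.5975],
       [ 0.0055,  0.7454,  0.6665,  0.7703],
       [ 0.    ,  0.    ,  0.    ,  1.    ]])}
top {'fx': 487.59680121335873, 'fy': 487.59680121335873, 'cx': 260.5424562608088, 'cy': 199.48025980929236, 'T': array([[ 0.0262,  0.9901, -0.1378,  0.4499],
       [-0.9996,  0.025 , -0.0102,  0.08  ],
       [-0.0066,  0.1381,  0.9904,  1.3761],
       [ 0.    ,  0.    ,  0.    ,  1.    ]])}
wrist {'fx': 295.61310215246465, 'fy': 295.61310215246465, 'cx': 257.1636052877344, 'cy': 191.71476175443422, 'hand_eye': array([[ 0.0008,  0.9618,  0.2738,  0.0691],
       [ 1.    , -0.0008, -0.    ,  0.0005],
       [ 0.0002,  0.2738, -0.9618, -0.1243],
       [ 0.    ,  0.    ,  0.    ,  1.    ]])}
```

View pics/top0.png

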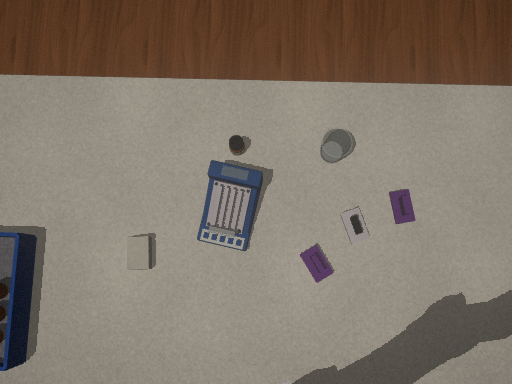

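View pics/side0.png

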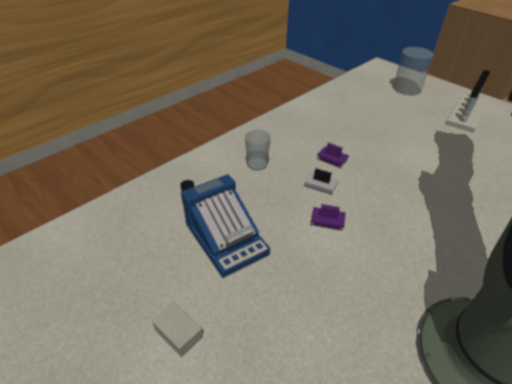

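```bash
cat > h.py <<'E'
import numpy as np, cv2
from scipy.spatial.transform import Rotation as R
from workcell import readout, grab_frame, camera_info
np.set_printoptions(precision=4,suppress=True)
def toolT(s):
    T=np.eye(4); T[:3,:3]=R.from_euler('xyz',s['tool_rot']).as_matrix(); T[:3,3]=s['position']; return T
def cam(n,s=None):
    c=camera_info(n); c['T']=toolT(s)@c['hand_eye'] if n=='wrist' else c['T']; return c
def ray(c,uv):
    uv=np.atleast_2d(np.asarray(uv,float)); d=np.c_[(uv[:,0]-c['cx'])/c['fx'],-(uv[:,1]-c['cy'])/c['fy'],-np.ones(len(uv))]@c['T'][:3,:3].T
    return c['T'][:3,3],d
def plane(c,uv,z):
    o,d=ray(c,uv); return o+d*((z-o[2])/d[:,2])[:,None]
def proj(c,P):
    p=(np.atleast_2d(P)-c['T'][:3,3])@c['T'][:3,:3]
    return np.c_[c['cx']-c['fx']*p[:,0]/p[:,2], c['cy']+c['fy']*p[:,1]/p[:,2]]
def rect(c,cnt,z):
    P=plane(c,cnt.reshape(-1,2),z)[:,:2].astype(np.float32)
    (x,y),(w,h),a=cv2.minAreaRect(P*1000); 
    if w<h: a+=90;w,h=h,w
    a=(a+90)%180-90
    return np.array([x/1000,y/1000]),w,h,a   # long axis angle, deg
def big(m,lo=20):
    k=cv2.findContours(m.astype(np.uint8)*255,cv2.RETR_EXTERNAL,cv2.CHAIN_APPROX_NONE)[0]
    return sorted([x for x in k if cv2.contourArea(x)>lo],key=cv2.contourArea,reverse=True)
E
python3 - <<'E'
from h import *
im=cv2.imread('pics/top0.png'); c=cam('top'); hsv=cv2.cvtColor(im,cv2.COLOR_BGR2HSV)
H,S,V=cv2.split(hsv)
def inbox(m,x0,x1,y0,y1):
    z=np.zeros_like(m); z[y0:y1,x0:x1]=m[y0:y1,x0:x1]; return z
sink=inbox((V>195)|(V<50),335,375,200,250)
for k in big(sink)[:2]: print('sink',rect(c,k,.026))
rib=inbox((V<60),335,375,200,250)
for k in big(rib,5)[:2]: print('rib',rect(c,k,.061))
blue=inbox((H>100)&(H<125)&(S>120),180,280,140,270)
for k in big(blue)[:2]: print('blue', rect(c,k,.06))
print(plane(c,[[231,205]],.09), im[200:248:6,355].tolist(), im[224,330:380:5].tolist())
E
```

```text
rib (array([ 0.5716, -0.1655]), 47.62300491333008, 18.798564910888672, 20.559202194213867)
[[0.6121 0.1714 0.09  ]] [[131, 144, 150], [132, 142, 150], [141, 142, 151], [50, 55, 56], [50, 52, 54], [49, 52, 55], [144, 146, 152], [143, 146, 153]] [[135, 149, 155], [131, 144, 149], [135, 146, 153], [141, 143, 150], [144, 145, 152], [50, 52, 54], [65, 68, 72], [90, 98, 101], [135, 148, 154], [135, 146, 156]]
```

View pics/wrist0.png

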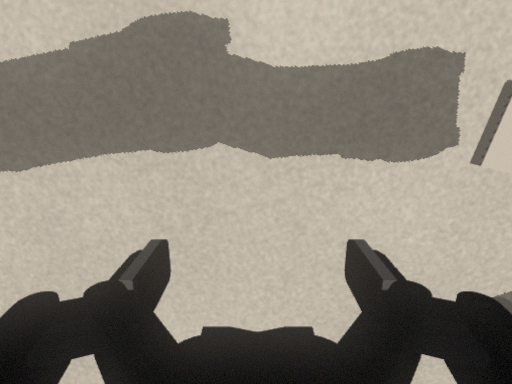

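Call:
drive_tool:
  targets:
    - {"dx":0.28,"dy":-0.147}
    - {"dx":0.28,"dy":-0.147}
    - {"dx":0.28,"dy":-0.147}
    - {"dx":0.28,"dy":-0.147}
    - {"dx":0.28,"dy":-0.147}
    - {"dx":0.28,"dy":-0.147}
    - {"dx":0.28,"dy":-0.147}
    - {"dx":0.28,"dy":-0.147}
    - {"dx":0.28,"dy":-0.147}
    - {"dx":0.28,"dy":-0.147}
    - {"dx":0.28,"dy":-0.147}
    - {"dx":0.28,"dy":-0.147}
    - {"dx":0.28,"dy":-0.147}
    - {"dx":0.28,"dy":-0.147}
    - {"dx":0.28,"dy":-0.147}
    - {"dx":0.28,"dy":-0.147}
    - {"dx":0}
    - {"dx":0}
    - {"dx":0}

```text
invalid input
```

Run:
```python
from h import *
s=readout.observe(); np.save('s1.npy',s,allow_pickle=True); cv2.imwrite('pics/w1.png',grab_frame('wrist'))
print(s['clock'],s['position'],s['tool_rot'],s['qpos'])
```

```text
0.15 [ 0.2609 -0.5677  0.2496] [-3.1407  0.      0.4308] [ 1.0698  0.5219 -0.0363  1.5999  0.0212  1.0211 -0.1128]
```

View pics/w1.png

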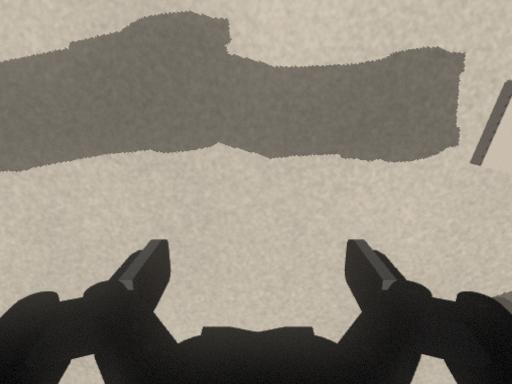

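The call was refused and nothing moved; the picture is unchanged. I'll send rows with all five fields.

Call:
drive_tool:
  targets:
    - {"dx":0.28,"dy":-0.147,"dz":0,"yaw":0,"fingers":0}
    - {"dx":0.28,"dy":-0.147,"dz":0,"yaw":0,"fingers":0}
    - {"dx":0.28,"dy":-0.147,"dz":0,"yaw":0,"fingers":0}
    - {"dx":0.28,"dy":-0.147,"dz":0,"yaw":0,"fingers":0}
    - {"dx":0.28,"dy":-0.147,"dz":0,"yaw":0,"fingers":0}
    - {"dx":0.28,"dy":-0.147,"dz":0,"yaw":0,"fingers":0}
    - {"dx":0.28,"dy":-0.147,"dz":0,"yaw":0,"fingers":0}
    - {"dx":0.28,"dy":-0.147,"dz":0,"yaw":0,"fingers":0}
    - {"dx":0.28,"dy":-0.147,"dz":0,"yaw":0,"fingers":0}
    - {"dx":0.28,"dy":-0.147,"dz":0,"yaw":0,"fingers":0}
    - {"dx":0.28,"dy":-0.147,"dz":0,"yaw":0,"fingers":0}
    - {"dx":0.28,"dy":-0.147,"dz":0,"yaw":0,"fingers":0}
    - {"dx":0.28,"dy":-0.147,"dz":0,"yaw":0,"fingers":0}
    - {"dx":0.28,"dy":-0.147,"dz":0,"yaw":0,"fingers":0}
    - {"dx":0.28,"dy":-0.147,"dz":0,"yaw":0,"fingers":0}
    - {"dx":0.28,"dy":-0.147,"dz":0,"yaw":0,"fingers":0}
    - {"dx":0,"dy":0,"dz":0,"yaw":0,"fingers":0}
    - {"dx":0,"dy":0,"dz":0,"yaw":0,"fingers":0}
  squeeze: 30

```text
clock: 2.0
position: [0.5698, -0.1667, 0.2497]
tool_rot: [-3.141, 0.001, 0.432]
force: [0.3, 0.2, -0.5]
grip_width: 0.0851
finger_force: 0.0
```

Run:
```python
from h import *
s=readout.observe(); np.save('s1.npy',s,allow_pickle=True); cv2.imwrite('pics/w1.png',grab_frame('wrist'))
print(s['clock'],s['position'],s['tool_rot'],s['qpos'])
```

```text
2.0 [ 0.5698 -0.1667  0.2497] [-3.1413  0.0005  0.4319] [ 0.2897  0.4747 -0.1483  1.6806  0.0808  0.9928 -1.0255]
```

View pics/w1.png

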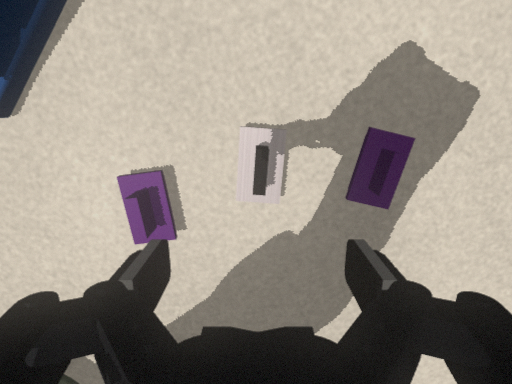

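Wrist view: the white sink is at about (262,163) with its black rib at x 253–269, y 145–196. The purple decoys sit at (148,207) and (381,168), and the analyser corner is top left. Next I'll measure it accurately.

Run:
```python
from h import *
s=np.load('s1.npy',allow_pickle=True).item(); c=cam('wrist',s); im=cv2.imread('pics/w1.png')
H,S,V=cv2.split(cv2.cvtColor(im,cv2.COLOR_BGR2HSV))
print(im[163,232:295:4].tolist())
box=np.zeros_like(V,bool); box[115:212,228:300]=1
rib=(V<60)&box
for k in big(rib)[:2]: print('rib',rect(c,k,.061),cv2.boundingRect(k))
pl=(((im[...,0].astype(int)-im[...,2])>-12)&(V>120)|rib)&box
pl=cv2.morphologyEx(pl.astype(np.uint8),cv2.MORPH_OPEN,np.ones((3,3)))
for k in big(pl)[:2]: print('plate',rect(c,k,.026),cv2.boundingRect(k))
print(np.rad2deg(s['tool_rot'][2]))
```

```text
[[181, 197, 208], [182, 200, 210], [196, 198, 212], [198, 201, 214], [193, 196, 208], [194, 198, 209], [60, 63, 69], [63, 64, 69], [59, 62, 66], [102, 105, 111], [115, 118, 126], [143, 144, 154], [185, 189, 200], [113, 123, 129], [174, 190, 200], [176, 191, 201]]
plate (array([ 0.6081, -0.1747]), 27.10651969909668, 17.446500778198242, 19.026002883911133) (269, 129, 17, 25)
plate (array([ 0.5779, -0.1821]), 40.1607666015625, 7.9516921043396, 20.467309951782227) (267, 150, 9, 34)
24.747065577146287
```

Run:
```python
from h import *
s=np.load('s1.npy',allow_pickle=True).item(); c=cam('wrist',s); im=cv2.imread('pics/w1.png')
g=cv2.GaussianBlur(im,(3,3),0).astype(int); V=g.max(2)
box=np.zeros(V.shape,bool); box[118:210,232:292]=1
for t in(80,90):
  for k in big((V<t)&box)[:2]: print('rib',rect(c,k,.061),cv2.boundingRect(k))
pl=((((g[...,2]-g[...,0])<20))&box).astype(np.uint8)
pl=cv2.morphologyEx(pl,cv2.MORPH_OPEN,np.ones((5,5)))
for k in big(pl)[:2]: print('plate',rect(c,k,.026),cv2.boundingRect(k))
cv2.imwrite('pics/m.png',pl*255)
for r in(135,155,175,190): print(r,(g[r,232:292,2]-g[r,232:292,0]).tolist())
b=(im[...,0].astype(int)-im[...,2]>40);
```

```text
rib (array([ 0.5755, -0.1688]), 52.2846565246582, 11.99130630493164, 20.171192169189453) (254, 146, 15, 48)
rib (array([ 0.5755, -0.1689]), 52.43942642211914, 12.874114036560059, 20.793487548828125) (254, 146, 15, 48)
plate (array([ 0.5777, -0.172 ]), 96.17799377441406, 61.115028381347656, 20.627399444580078) (237, 124, 55, 79)
135 [27, 27, 27, 28, 27, 26, 25, 22, 18, 16, 16, 17, 17, 17, 16, 16, 17, 16, 17, 16, 15, 16, 16, 16, 16, 15, 15, 15, 15, 16, 16, 15, 16, 16, 16, 15, 14, 15, 14, 13, 10, 9, 10, 10, 10, 10, 10, 9, 9, 9, 9, 9, 10, 11, 14, 17, 17, 17, 17, 17]
155 [27, 28, 28, 27, 27, 26, 21, 17, 16, 15, 14, 16, 15, 15, 16, 16, 15, 15, 16, 16, 16, 16, 13, 11, 8, 7, 8, 7, 7, 7, 7, 6, 6, 6, 7, 6, 7, 9, 10, 10, 10, 10, 10, 10, 11, 13, 14, 15, 13, 14, 14, 14, 16, 16, 16, 17, 21, 25, 27, 27]
175 [27, 27, 27, 28, 25, 21, 18, 16, 17, 16, 15, 16, 15, 15, 15, 15, 15, 15, 15, 16, 16, 13, 9, 7, 7, 7, 7, 7, 7, 7, 7, 7, 7, 7, 8, 9, 10, 9, 10, 11, 10, 12, 13, 14, 15, 15, 15, 14, 15, 16, 16, 17, 17, 17, 19, 22, 26, 27, 28, 28]
190 [26, 27, 27, 25, 22, 18, 17, 17, 16, 16, 16, 16, 16, 16, 15, 15, 16, 16, 16, 15, 14, 11, 9, 9, 8, 7, 6, 7, 8, 8, 8, 8, 9, 12, 14, 16, 16, 16, 16, 16, 15, 15, 15, 15, 15, 15, 15, 15, 16, 17, 18, 18, 21, 24, 27, 28, 27, 27, 27, 27]
```

Call:
drive_tool:
  targets:
    - {"dx":0.046,"dy":0.04,"dz":0.2,"yaw":0.046,"fingers":0}
    - {"dx":0,"dy":0,"dz":0.3,"yaw":0,"fingers":0}
    - {"dx":0,"dy":0,"dz":0.3,"yaw":0,"fingers":0}
    - {"dx":0,"dy":0,"dz":0.3,"yaw":0,"fingers":0}
    - {"dx":0,"dy":0,"dz":0.3,"yaw":0,"fingers":0}
    - {"dx":0,"dy":0,"dz":0.3,"yaw":0,"fingers":0}
    - {"dx":0,"dy":0,"dz":0.2,"yaw":0,"fingers":0}
    - {"dx":0,"dy":0,"dz":0.08,"yaw":0,"fingers":0}
    - {"dx":0,"dy":0,"dz":0,"yaw":0,"fingers":0}
    - {"dx":0,"dy":0,"dz":0,"yaw":0,"fingers":1}
    - {"dx":0,"dy":0,"dz":0,"yaw":0,"fingers":1}
    - {"dx":0,"dy":0,"dz":0,"yaw":0,"fingers":1}
    - {"dx":0,"dy":0,"dz":0,"yaw":0,"fingers":1}
    - {"dx":0,"dy":0,"dz":0,"yaw":0,"fingers":1}
    - {"dx":0,"dy":0,"dz":0,"yaw":0,"fingers":1}
    - {"dx":0,"dy":0,"dz":0,"yaw":0,"fingers":1}
  squeeze: 25

```text
clock: 3.65
position: [0.5758, -0.1688, 0.0522]
tool_rot: [3.142, -0.0, 0.359]
force: [-1.7, 1.0, 5.4]
grip_width: 0.0134
finger_force: 30.6
```

Call:
drive_tool:
  targets:
    - {"dx":0,"dy":0,"dz":-0.2,"yaw":0,"fingers":1}
    - {"dx":0,"dy":0,"dz":-0.4,"yaw":0,"fingers":1}
    - {"dx":0,"dy":0,"dz":-0.4,"yaw":0,"fingers":1}
    - {"dx":0.022,"dy":-0.288,"dz":-0.09,"yaw":0,"fingers":1}
    - {"dx":0.022,"dy":-0.288,"dz":-0.09,"yaw":0,"fingers":1}
    - {"dx":0.022,"dy":-0.288,"dz":-0.09,"yaw":0,"fingers":1}
    - {"dx":0.022,"dy":-0.288,"dz":-0.09,"yaw":0,"fingers":1}
    - {"dx":0.022,"dy":-0.288,"dz":-0.09,"yaw":0,"fingers":1}
    - {"dx":0.022,"dy":-0.288,"dz":-0.09,"yaw":0,"fingers":1}
    - {"dx":0.022,"dy":-0.288,"dz":-0.09,"yaw":0,"fingers":1}
    - {"dx":0.022,"dy":-0.288,"dz":-0.09,"yaw":0,"fingers":1}
    - {"dx":0.022,"dy":-0.288,"dz":-0.09,"yaw":0,"fingers":1}
    - {"dx":0.022,"dy":-0.288,"dz":-0.09,"yaw":0,"fingers":1}
    - {"dx":0.022,"dy":-0.288,"dz":-0.09,"yaw":0,"fingers":1}
    - {"dx":0.022,"dy":-0.288,"dz":-0.09,"yaw":0,"fingers":1}
    - {"dx":0.022,"dy":-0.288,"dz":-0.09,"yaw":0,"fingers":1}
    - {"dx":0,"dy":0,"dz":0,"yaw":0.085,"fingers":1}
    - {"dx":0,"dy":0,"dz":0,"yaw":0.085,"fingers":1}
    - {"dx":0,"dy":0,"dz":0,"yaw":0.085,"fingers":1}
    - {"dx":0,"dy":0,"dz":0,"yaw":0.085,"fingers":1}

```text
clock: 5.65
position: [0.4709, 0.1917, 0.2688]
tool_rot: [3.141, 0.0, -0.181]
force: [0.5, 1.5, -2.3]
grip_width: 0.0138
finger_force: 29.5
```

Call:
drive_tool:
  targets:
    - {"dx":0,"dy":0,"dz":0,"yaw":0,"fingers":1}
    - {"dx":0,"dy":0,"dz":0,"yaw":0,"fingers":1}
    - {"dx":0,"dy":0,"dz":0,"yaw":0,"fingers":1}

```text
clock: 5.95
position: [0.4711, 0.1918, 0.2689]
tool_rot: [3.142, 0.0, -0.172]
force: [-0.1, -0.4, -2.5]
grip_width: 0.0134
finger_force: 29.5
```

Run:
```python
from h import *
s=readout.observe(); np.save('s2.npy',s,allow_pickle=True); cv2.imwrite('pics/w2.png',grab_frame('wrist'))
print(s['clock'],s['position'],s['tool_rot'],s['qpos'],s['finger_force'],s['grip_width'])
```

```text
5.95 [0.4711 0.1918 0.2689] [ 3.1415  0.0001 -0.1723] [-0.406   0.3168 -0.1224  1.8758  0.0467  0.9519 -2.2926] 29.51455593109131 0.01336262385987383
```

View pics/w2.png

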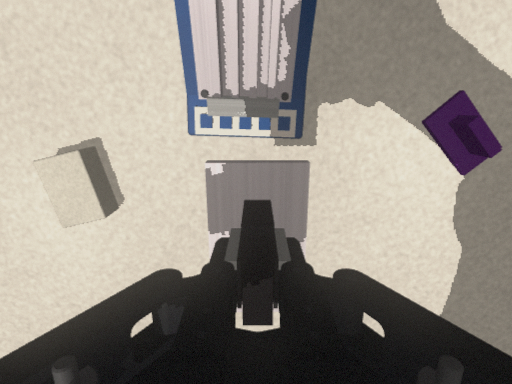

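Wrist view: the sink is held level, plate at x 206–309 from row 160. The analyser is ahead and nearly aligned: keypad front edge at (189–302,137), lip at about (208–280, 98–115), fins above. I'll enlarge the cooler.

Run:
```python
import cv2
im=cv2.imread('pics/w2.png')[0:145,170:325]
cv2.imwrite('pics/w2c.png',cv2.resize(im,None,fx=4,fy=4,interpolation=cv2.INTER_CUBIC))
```

```text
(no output)
```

View pics/w2c.png

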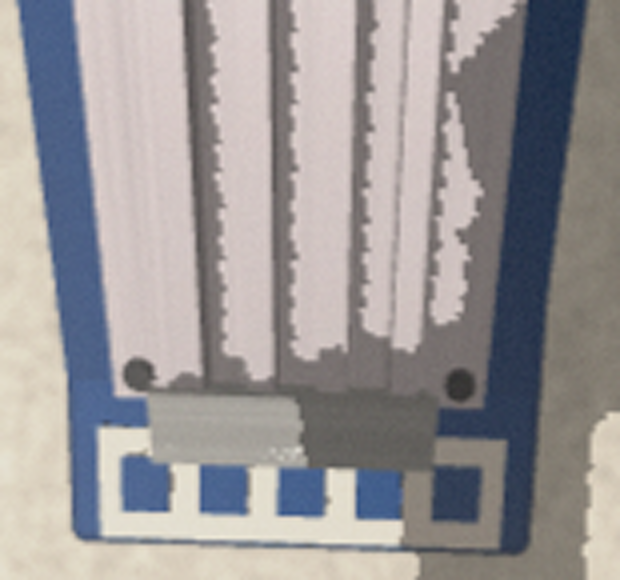

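Run:
```python
from h import *
s=np.load('s2.npy',allow_pickle=True).item(); c=cam('wrist',s)
cs,sn=np.cos(np.radians(25)),np.sin(np.radians(25))
def est(n,uvL,uvR,x,z,w):
    zz=.075+x*sn+z*cs; off=x*cs-z*sn
    L,Rr=plane(c,[uvL,uvR],zz); d=L-Rr; # L is +y side
    yaw=np.arctan2(-d[0],d[1]); m=(L+Rr)/2; o=m[:2]-off*np.array([np.cos(yaw),np.sin(yaw)])
    print(n,'width',np.linalg.norm(d),'exp',w,'yaw',np.degrees(yaw),'mid',m,'origin(own yaw)',o)
f=lambda x,y:(170+x/4-.375,y/4-.375)
est('lip',f(148,394),f(438,402),-.048,.046,.07)
est('base',f(114,395),f(487,408),-.065,.010,.1)
est('screw',f(139,373),f(460,385),-.060,.012,.086)
t=cam('top'); im=cv2.imread('pics/top0.png'); H,S,V=cv2.split(cv2.cvtColor(im,cv2.COLOR_BGR2HSV))
m=((H>100)&(H<125)&(S>110)); m[:, :180]=0; m[:,280:]=0
k=big(m,5); a=np.vstack(k); print([cv2.contourArea(x) for x in k]); print(cv2.minAreaRect(a),rect(t,a,.05))
```

```text
lip width 0.06949987504676121 exp 0.07 yaw -11.336152730518478 mid [0.5494 0.1915 0.0964] origin(own yaw) [0.6111 0.1791]
base width 0.10147580493472022 exp 0.1 yaw -11.734885088224566 mid [0.5494 0.1912 0.0566] origin(own yaw) [0.6113 0.1784]
screw width 0.08588660443948107 exp 0.086 yaw -11.8633837407025 mid [0.555  0.1903 0.0605] origin(own yaw) [0.6132 0.1781]
[178.0, 89.0, 7.0, 7.0, 6.5]
((228.44229125976562, 203.7884521484375), (50.20573043823242, 75.11248016357422), 11.309932708740234) (array([0.6213, 0.1819]), 207.1907958984375, 139.14920043945312, -9.620094299316406)
```

Run:
```python
from h import *
s=np.load('s2.npy',allow_pickle=True).item(); c=cam('wrist',s); im=cv2.imread('pics/w2.png')
T=np.eye(4);T[:3,:3]=R.from_euler('zy',[0,0]).as_matrix()
yaw=np.radians(-11.5); C=R.from_euler('z',yaw).as_matrix()@R.from_euler('y',-np.radians(25)).as_matrix(); o=np.array([.6112,.1786,.075])
print('zaxis',C[:,2])
for x in(-.04,-.01):
  print('x',x)
  for y in(-30.5,-23.5,-12.5,-5.5,5.5,12.5,23.5,30.5): print(y, proj(c,o+C@np.array([x,y/1e3,.03]))[0], proj(c,o+C@np.array([x,y/1e3,.01]))[0])
for r in(40,60,75): print(r,im[r,195:300].max(1).tolist())
# sink plate edges in tool frame
tc=dict(c); tc['T']=c['hand_eye']
g=cv2.cvtColor(im,cv2.COLOR_BGR2GRAY).astype(int)
for r in(175,190,205): print(r,g[r,200:216].tolist(),g[r,300:316].tolist())
print(g[150:172,240].tolist())
```

```text
zaxis [-0.4141  0.0843  0.9063]
x -0.04
-30.5 [274.9948  85.2199] [274.3541  77.8216]
-23.5 [267.8746  84.9993] [267.5862  77.6106]
-12.5 [256.6803  84.6525] [256.9459  77.2789]
-5.5 [249.5531  84.4317] [250.1716  77.0677]
5.5 [238.3479  84.0846] [239.5215  76.7357]
12.5 [231.2138  83.8636] [232.7409  76.5243]
23.5 [219.9976  83.5162] [222.0809  76.192 ]
30.5 [212.8566  83.295 ] [215.2941  75.9804]
x -0.01
-30.5 [277.1527  52.7533] [276.3539  46.5635]
-23.5 [269.5164  52.5102] [269.1212  46.332 ]
-12.5 [257.5101  52.1279] [257.75    45.9681]
-5.5 [249.8658  51.8844] [250.5102  45.7363]
5.5 [237.847   51.5017] [239.1278  45.372 ]
12.5 [230.1947  51.2581] [231.8808  45.1401]
23.5 [218.1633  50.875 ] [220.4871  44.7754]
30.5 [210.503  50.631] [213.233   44.5432]
40 [212, 206, 209, 213, 214, 210, 205, 205, 208, 210, 210, 210, 215, 213, 210, 210, 212, 212, 215, 213, 212, 207, 179, 97, 100, 113, 122, 122, 129, 165, 213, 206, 210, 211, 211, 212, 215, 212, 212, 210, 211, 211, 185, 99, 114, 125, 124, 123, 163, 213, 212, 208, 204, 209, 210, 212, 213, 210, 213, 212, 211, 211, 190, 135, 122, 119
[... 1146 characters left out ...]
3, 208, 208, 206, 203, 173, 120, 118, 117, 117, 119, 120, 116, 100, 78, 78, 78, 79, 78, 77]
175 [216, 216, 212, 210, 204, 172, 131, 133, 132, 130, 131, 139, 158, 147, 127, 126] [125, 124, 125, 125, 123, 126, 125, 129, 133, 165, 199, 202, 202, 204, 202, 202]
190 [208, 210, 210, 214, 211, 198, 159, 130, 130, 128, 129, 130, 127, 131, 128, 127] [126, 125, 122, 121, 126, 124, 124, 128, 159, 208, 207, 205, 208, 207, 207, 207]
205 [210, 211, 210, 211, 212, 212, 194, 143, 130, 127, 127, 127, 127, 127, 126, 124] [124, 122, 121, 123, 122, 128, 128, 149, 191, 209, 211, 212, 209, 207, 202, 206]
[204, 204, 207, 210, 213, 219, 216, 214, 207, 204, 135, 100, 106, 125, 129, 128, 130, 130, 128, 129, 127, 128]
```

Call:
drive_tool:
  targets:
    - {"dx":0,"dy":0,"dz":0,"yaw":0.018,"fingers":1}
    - {"dx":0.2135,"dy":-0.026,"dz":0,"yaw":0,"fingers":1}
    - {"dx":0.2135,"dy":-0.026,"dz":0,"yaw":0,"fingers":1}
    - {"dx":0.2135,"dy":-0.026,"dz":0,"yaw":0,"fingers":1}
    - {"dx":0.2135,"dy":-0.026,"dz":0,"yaw":0,"fingers":1}
    - {"dx":0.2135,"dy":-0.026,"dz":0,"yaw":0,"fingers":1}
    - {"dx":0.2135,"dy":-0.026,"dz":0,"yaw":0,"fingers":1}
    - {"dx":0,"dy":0,"dz":0.2,"yaw":0,"fingers":1}
    - {"dx":0,"dy":0,"dz":0.2,"yaw":0,"fingers":1}
    - {"dx":0,"dy":0,"dz":0.2,"yaw":0,"fingers":1}
    - {"dx":0,"dy":0,"dz":0.2,"yaw":0,"fingers":1}
    - {"dx":0,"dy":0,"dz":0,"yaw":0,"fingers":1}
    - {"dx":0,"dy":0,"dz":0,"yaw":0,"fingers":1}
    - {"dx":0,"dy":0,"dz":0,"yaw":0,"fingers":1}

```text
clock: 7.4
position: [0.6002, 0.1813, 0.1902]
tool_rot: [-3.141, -0.001, -0.204]
force: [-0.3, 1.6, -1.9]
grip_width: 0.0135
finger_force: 29.5
```

```bash
cat >> h.py <<'E'
yaw=np.radians(-11.5); C=R.from_euler('z',yaw).as_matrix()@R.from_euler('y',-np.radians(25)).as_matrix(); O=np.array([.6112,.1789,.075])
def incooler(p): return C.T@(np.asarray(p)-O)*1000
E
python3 - <<'E'
from h import *
s=readout.observe(); np.save('s3.npy',s,allow_pickle=True); im=grab_frame('wrist'); cv2.imwrite('pics/w3.png',im)
print(s['clock'],s['position'],np.degrees(s['tool_rot']),s['qpos'][6],s['force'],incooler(s['position']))
E
```

```text
7.4 [0.6002 0.1813 0.1902] [-179.9554   -0.0715  -11.6937] -2.211927987354319 [-0.2775  1.6427 -1.9201] [ 38.5204   0.1412 109.1437]
```

View pics/w3.png

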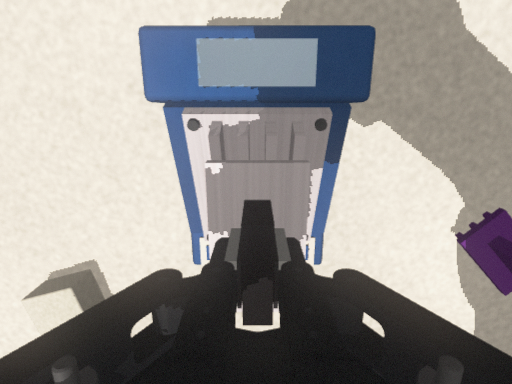

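Wrist view: screws at (193,124) and (321,124), level and centred on column 257. The sink plate (206–309, front at row 160) is centred on the same column, so lateral position and yaw are right. Lowering to just before contact.

Call:
drive_tool:
  targets:
    - {"dx":0.002,"dy":0,"dz":0.07,"yaw":0,"fingers":1}
    - {"dx":0.002,"dy":0,"dz":0.07,"yaw":0,"fingers":1}
    - {"dx":0.002,"dy":0,"dz":0.07,"yaw":0,"fingers":1}
    - {"dx":0.002,"dy":0,"dz":0.07,"yaw":0,"fingers":1}
    - {"dx":0,"dy":0,"dz":0,"yaw":0,"fingers":1}
    - {"dx":0,"dy":0,"dz":0,"yaw":0,"fingers":1}
  squeeze: 20

```text
clock: 8.05
position: [0.6004, 0.1809, 0.1608]
tool_rot: [3.141, 0.0, -0.204]
force: [-0.6, -0.3, -0.7]
grip_width: 0.0133
finger_force: 29.5
```

Run:
```python
from h import *
s=readout.observe(); print(s['clock'],s['force'],s['moment'],incooler(s['position']),np.degrees(s['tool_rot']))
```

```text
8.05 [-0.6494 -0.286  -0.6704] [ 0.0139 -0.0782  0.0175] [26.3359 -0.1362 82.388 ] [179.9865   0.0206 -11.6784]
```

Call:
drive_tool:
  targets:
    - {"dx":-0.012,"dy":0,"dz":0.025,"yaw":0,"fingers":1}
    - {"dx":-0.012,"dy":0,"dz":0.025,"yaw":0,"fingers":1}
    - {"dx":-0.012,"dy":0,"dz":0.025,"yaw":0,"fingers":1}
    - {"dx":-0.012,"dy":0,"dz":0.025,"yaw":0,"fingers":1}
    - {"dx":0,"dy":0,"dz":0,"yaw":0,"fingers":1}

```text
clock: 8.55
position: [0.5956, 0.1823, 0.1513]
tool_rot: [-3.141, -0.0, -0.204]
force: [-4.0, 0.8, 4.6]
grip_width: 0.0132
finger_force: 31.1
```

Call:
drive_tool:
  targets:
    - {"dx":-0.012,"dy":0,"dz":0.025,"yaw":0,"fingers":1}
    - {"dx":-0.012,"dy":0,"dz":0.025,"yaw":0,"fingers":1}
    - {"dx":-0.012,"dy":0,"dz":0.025,"yaw":0,"fingers":1}
    - {"dx":0,"dy":0,"dz":0,"yaw":0,"fingers":1}

```text
clock: 8.95
position: [0.5921, 0.183, 0.1438]
tool_rot: [-3.141, -0.0, -0.204]
force: [-2.6, -0.6, 4.8]
grip_width: 0.0135
finger_force: 32.1
```

Run:
```python
from h import *
s=readout.observe(); im=grab_frame('wrist'); cv2.imwrite('pics/w4.png',im); sd=grab_frame('side')
o=cv2.resize(sd[150:280,160:290],(390,390),interpolation=cv2.INTER_CUBIC)
cv2.imwrite('pics/w4b.png',np.hstack([im[60:384,80:450],cv2.resize(o,(324,324))]))
print(s['clock'],s['force'],s['moment'],incooler(s['position']))
```

```text
8.95 [-2.6146 -0.6089  4.8091] [ 0.0251  0.3519 -0.0388] [11.3797  0.1932 70.5513]
```

View pics/w4b.png

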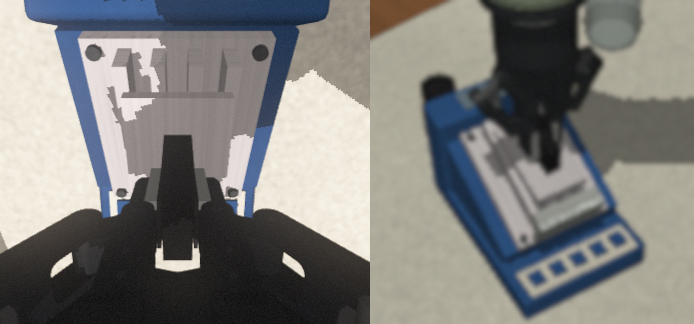

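View: the sink has pitched up in the grip with its fins between the cooler fins and the plate nearing the slope. Pressing on down.

Call:
drive_tool:
  targets:
    - {"dx":-0.006,"dy":0,"dz":0.02,"yaw":0,"fingers":1}
    - {"dx":-0.003,"dy":0,"dz":0.02,"yaw":0,"fingers":1}
    - {"dx":0,"dy":0,"dz":0.02,"yaw":0,"fingers":1}
    - {"dx":0,"dy":0,"dz":0.015,"yaw":0,"fingers":1}
    - {"dx":0,"dy":0,"dz":0,"yaw":0,"fingers":1}

```text
clock: 9.55
position: [0.5904, 0.1833, 0.136]
tool_rot: [3.141, 0.002, -0.203]
force: [-10.1, 0.7, 7.4]
grip_width: 0.0136
finger_force: 34.6
```

Run:
```python
from h import *
s=readout.observe(); print(s['clock'],s['force'],s['moment'],incooler(s['position']),s['grip_width'])
```

```text
9.55 [-10.0766   0.7371   7.3727] [ 0.2433  1.6221 -0.0693] [ 6.4888  0.1768 64.2609] 0.013616158280257005
```

Call:
drive_tool:
  targets:
    - {"dx":-0.012,"dy":0,"dz":0.012,"yaw":0,"fingers":1}
    - {"dx":0,"dy":0,"dz":0.008,"yaw":0,"fingers":1}
    - {"dx":0,"dy":0,"dz":0,"yaw":0,"fingers":1}

```text
clock: 9.85
position: [0.5899, 0.1835, 0.1343]
tool_rot: [-3.141, 0.0, -0.204]
force: [-6.5, 0.6, 7.8]
grip_width: 0.0135
finger_force: 35.0
```

Run:
```python
from h import *
s=readout.observe(); np.save('s5.npy',s,allow_pickle=True); im=grab_frame('wrist'); cv2.imwrite('pics/w5.png',im); sd=grab_frame('side'); cv2.imwrite('pics/side5.png',sd)
cv2.imwrite('pics/w5b.png',np.hstack([cv2.resize(im[80:290,170:340],(486,600),interpolation=cv2.INTER_CUBIC),cv2.resize(sd[195:255,205:265],(300,300),interpolation=cv2.INTER_CUBIC)[[*range(300)]*2]]))
c=cam('wrist',s)
print(s['clock'],s['force'],incooler(s['position']),s['grip_width'])
for x in(48,50,52,54):
  for z in (38,43): print(x,z,proj(c,O+C@np.array([x,0,z])/1e3)[0].round(1),end=' ')
print(cv2.cvtColor(im,cv2.COLOR_BGR2GRAY)[130:175,[240,275]].T.tolist())
```

```text
9.85 [-6.5215  0.6425  7.7939] [ 5.3503  0.2423 62.9405] 0.013462554478671404
48 38 [256.1 155.7] 48 43 [256.  162.3] 50 38 [256.  151.9] 50 43 [256.  158.4] 52 38 [256.  147.9] 52 43 [256.  154.5] 54 38 [256.  143.9] 54 43 [256.  150.4] [[137, 138, 136, 135, 136, 137, 139, 138, 138, 137, 136, 139, 136, 138, 138, 137, 139, 137, 138, 139, 134, 130, 130, 131, 133, 133, 129, 130, 131, 132, 140, 136, 138, 135, 138, 134, 136, 139, 136, 135, 134, 135, 134, 136, 134], [137, 135, 135, 136, 133, 137, 135, 135, 132, 135, 135, 136, 139, 134, 137, 134, 136, 134, 134, 136, 129, 123, 122, 126, 122, 125, 124, 124, 124, 126, 128, 131, 130, 129, 129, 130, 129, 129, 130, 130, 129, 127, 129, 131, 130]]
```

View pics/w5b.png

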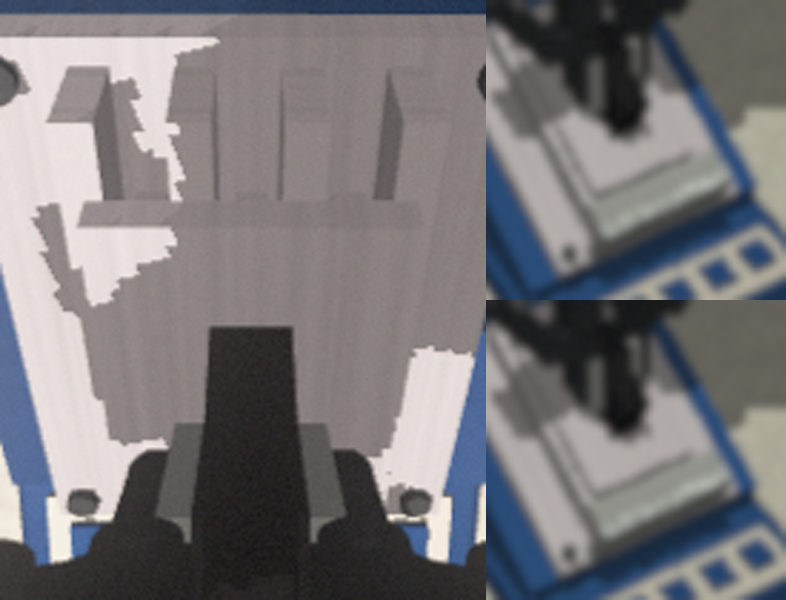

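View: the plate's up-slope end (face rows 150–160) lies on the fin tops, symmetric over the cooler fins. The grip height of 62.9 mm in the cooler frame matches seated, and sink x is about 1–3 mm, clear of the lip. Sliding down the slope.

Call:
drive_tool:
  targets:
    - {"dx":-0.018,"dy":0,"dz":0.0075,"yaw":0,"fingers":1}
    - {"dx":-0.018,"dy":0,"dz":0.0085,"yaw":0,"fingers":1}
    - {"dx":-0.018,"dy":0,"dz":0.0085,"yaw":0,"fingers":1}
    - {"dx":-0.018,"dy":0,"dz":0.0085,"yaw":0,"fingers":1}
    - {"dx":-0.018,"dy":0,"dz":0.0085,"yaw":0,"fingers":1}
    - {"dx":-0.018,"dy":0,"dz":0.0085,"yaw":0,"fingers":1}
    - {"dx":0,"dy":0,"dz":0,"yaw":0,"fingers":1}

```text
clock: 10.65
position: [0.5802, 0.1855, 0.1295]
tool_rot: [-3.141, -0.002, -0.204]
force: [-0.6, 0.2, 5.9]
grip_width: 0.0138
finger_force: 34.8
```

```bash
cat > chk.py <<'E'
from h import *
import sys
s=readout.observe(); im=grab_frame('wrist'); cv2.imwrite(f'pics/{sys.argv[1]}.png',im)
c=cam('wrist',s); print(s['clock'],s['force'],incooler(s['position']))
g=cv2.cvtColor(im,cv2.COLOR_BGR2GRAY)
print(g[125:185,[228,240,275,285]].mean(1).round().astype(int).tolist())
# cooler-frame x of points at image rows if on plate top (z=38) / bottom (z=30)
def xat(v,z):
    o,d=ray(c,[[257,v]]); o=C.T@(o-O)*1e3; d=C.T@d[0]; return (o+d*(z-o[2])/d[2])[0]
for v in range(140,181,5): print(v,round(xat(v,38),1),round(xat(v,30),1),end=' | ')
E
python3 chk.py w6
```

```text
10.65 [-0.6402  0.2014  5.8643] [-5.7017  0.2717 62.8417]
[139, 155, 157, 157, 158, 157, 157, 157, 147, 144, 145, 145, 142, 141, 142, 139, 137, 138, 138, 136, 134, 135, 133, 130, 128, 129, 130, 131, 130, 130, 130, 130, 131, 130, 140, 153, 152, 150, 156, 154, 156, 155, 154, 154, 138, 134, 146, 150, 137, 131, 131, 132, 132, 132, 132, 131, 130, 131, 132, 132]
140 44.9 40.1 | 145 42.5 37.5 | 150 40.0 34.8 | 155 37.4 32.0 | 160 34.7 29.2 | 165 32.0 26.3 | 170 29.2 23.3 | 175 26.4 20.2 | 180 23.4 17.0 |
```

Call:
drive_tool:
  targets:
    - {"dx":-0.018,"dy":0,"dz":0.008,"yaw":0,"fingers":1}
    - {"dx":-0.018,"dy":0,"dz":0.008,"yaw":0,"fingers":1}
    - {"dx":-0.018,"dy":0,"dz":0.008,"yaw":0,"fingers":1}
    - {"dx":0,"dy":0,"dz":0,"yaw":0,"fingers":1}
    - {"dx":0,"dy":0,"dz":0,"yaw":0,"fingers":1}

```text
clock: 11.2
position: [0.5754, 0.1864, 0.1273]
tool_rot: [-3.141, -0.002, -0.204]
force: [1.8, -1.2, 6.5]
grip_width: 0.0137
finger_force: 34.7
```

```bash
python3 chk.py w7
```

```text
11.2 [ 1.8079 -1.1867  6.5405] [-11.011    0.2221  62.8525]
[140, 140, 142, 156, 156, 156, 156, 156, 156, 156, 147, 143, 143, 140, 140, 139, 138, 139, 137, 137, 136, 134, 134, 130, 127, 128, 130, 130, 129, 128, 131, 128, 129, 130, 141, 152, 155, 156, 151, 148, 151, 154, 155, 155, 156, 151, 136, 133, 133, 131, 132, 132, 132, 133, 132, 132, 131, 131, 132, 132]
140 39.6 34.8 | 145 37.1 32.2 | 150 34.6 29.5 | 155 32.1 26.7 | 160 29.4 23.9 | 165 26.7 21.0 | 170 23.9 18.0 | 175 21.1 14.9 | 180 18.1 11.7 |
```

Call:
drive_tool:
  targets:
    - {"dx":-0.012,"dy":0,"dz":0.005,"yaw":0,"fingers":1}
    - {"dx":-0.012,"dy":0,"dz":0.005,"yaw":0,"fingers":1}
    - {"dx":0,"dy":0,"dz":0,"yaw":0,"fingers":1}

```text
clock: 11.55
position: [0.5752, 0.1864, 0.1273]
tool_rot: [-3.139, -0.007, -0.205]
force: [13.7, -3.9, 11.0]
grip_width: 0.0131
finger_force: 35.4
```

```bash
python3 chk.py w8
```

```text
11.55 [13.6613 -3.9202 10.961 ] [-11.1731   0.2065  62.9695]
[138, 140, 147, 157, 157, 156, 158, 156, 156, 156, 147, 143, 143, 141, 140, 140, 139, 137, 137, 137, 136, 136, 135, 130, 127, 131, 130, 130, 131, 131, 131, 130, 128, 127, 142, 155, 154, 152, 137, 148, 150, 153, 154, 154, 156, 140, 134, 132, 132, 132, 132, 132, 132, 132, 132, 132, 132, 132, 131, 132]
140 39.3 34.6 | 145 36.9 32.0 | 150 34.4 29.3 | 155 31.8 26.5 | 160 29.2 23.7 | 165 26.5 20.8 | 170 23.7 17.8 | 175 20.8 14.7 | 180 17.9 11.6 |
```

At the stop: the position held while the force rose. Relaxing the push, releasing, and lifting off.

Call:
drive_tool:
  targets:
    - {"dx":0.018,"dy":0,"dz":-0.009,"yaw":0,"fingers":1}
    - {"dx":0,"dy":0,"dz":0,"yaw":0,"fingers":0}
    - {"dx":0,"dy":0,"dz":0,"yaw":0,"fingers":0}
    - {"dx":0,"dy":0,"dz":0,"yaw":0,"fingers":0}
    - {"dx":0,"dy":0,"dz":0,"yaw":0,"fingers":0}
    - {"dx":0,"dy":0,"dz":0,"yaw":0,"fingers":0}
    - {"dx":0,"dy":0,"dz":0,"yaw":0,"fingers":0}
    - {"dx":0,"dy":0,"dz":-0.1,"yaw":0,"fingers":0}
    - {"dx":0,"dy":0,"dz":-0.3,"yaw":0,"fingers":0}
    - {"dx":0,"dy":0,"dz":-0.3,"yaw":0,"fingers":0}
    - {"dx":0,"dy":0,"dz":-0.3,"yaw":0,"fingers":0}
    - {"dx":0,"dy":0,"dz":-0.3,"yaw":0,"fingers":0}
    - {"dx":0,"dy":0,"dz":0,"yaw":0,"fingers":0}
    - {"dx":0,"dy":0,"dz":0,"yaw":0,"fingers":0}

```text
clock: 13.0
position: [0.5739, 0.1866, 0.2576]
tool_rot: [-3.141, -0.001, -0.204]
force: [0.0, 0.1, -0.7]
grip_width: 0.0856
finger_force: 0.0
```

Run:
```python
from h import *
s=readout.observe(); im=grab_frame('wrist'); cv2.imwrite('pics/w9.png',im); c=cam('wrist',s); print(s['clock'],s['position'],s['force'])
P=lambda x,y,z: proj(c,O+C@np.array([x,y,z])/1e3)[0].round(1)
print('rib top -x,+x',P(-40,0,73),P(10,0,73),'plate top +x corners',P(30,27,38),P(30,-27,38),'lip',P(-48,35,46),P(-48,-35,46))
```

```text
13.0 [0.5739 0.1866 0.2576] [ 0.0385  0.0873 -0.6825]
rib top -x,+x [256.8 218. ] [256.6 175.3] plate top +x corners [225.3 132.2] [287.8 132.1] lip [222.4 204.4] [291.3 204.2]
```

View pics/w9.png

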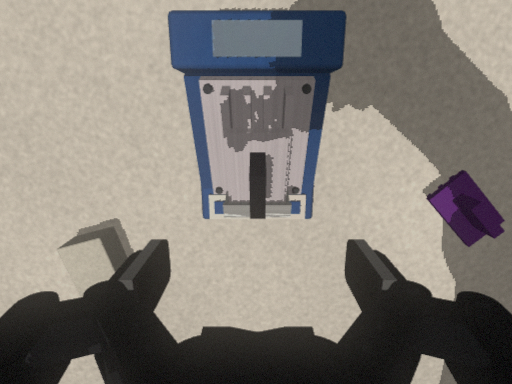

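The rib's low end is at row 218, as predicted for home (218), and its centre column of about 257 also matches. The sink is home and released, so I'm handing in.

```bash
python3 -c "
from workcell import workorder; print(workorder.job_done())"
```

```text
the job is handed in; nothing more can be done
None
```

The heat sink is back on the cooler: its fins are down in the three gaps, it is slid under the lip against the stop and released, and I handed the job in at about 13 s without seeing a verdict.

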